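# Touch-test the drying card piles

### The job

Three piles of hexagonal cards have been put out to dry. With the fingertips, touch the top card of the thickest pile lightly, in its middle, for about a second, then do the same to the thinnest pile, and finish with the hand drawn up well clear of the piles. Do not shift or lift any pile, and leave the pile of middling thickness and everything else on the table alone.

Things in the scene. Friction and masses are not known exactly. Their poses are not given: they have to be found in the camera images.
- pile_thick: The thickest of three loose, neatly squared piles of plain white hexagonal cards: 67 mm high, about 139 mm across its corners and 128 mm across its flats, about 0.8 kg, firm (does not give when touched, so come down slowly with a force stop). Origin: centre of its underside, on the table; z is up. The piles may have changed places and may be turned about the vertical.
- pile_thick_top (a point): Middle of the thickest pile's flat top card, 67 mm above the table: the first spot to touch. Best done with the fingers shut: the point midway between the fingertips should come down within about 30 mm of it. A few newtons are enough; over 30 N counts as hard.
- pile_thin: The thinnest pile: 39 mm high, 138 x 129 mm, otherwise like the thickest, and as firm. Origin: centre of its underside; z is up.
- pile_thin_top (a point): Middle of the thinnest pile's flat top card, 39 mm above the table: the second spot to touch, in the same way and within the same 30 mm.
- pile_medium: The pile of middling thickness, not to be touched: 55 mm high, 137 x 124 mm. Origin: centre of its underside; z is up. No pile stands nearer than about 10 mm to another.
- pile_medium_top (a point): Middle of the top card of the pile of middling thickness, 55 mm above the table; not to be touched.
- pot_near: Loose round ink pot with a screw lid, 58 mm wide, 64 mm high, 0.11 kg, on the near side of the piles; not to be touched. Origin: centre of its underside.
- pot_far: Loose round ink pot with a screw lid, 63 mm wide, 58 mm high, 0.11 kg, on the far side of the piles; not to be touched. Origin: centre of its underside.
- squeegee: Loose squeegee with a timber grip, lying flat at the right of the piles, 85 x 150 x 25 mm (long along its y); not to be touched. Origin: centre of its underside.
- marker: Loose marker pen lying on the near side of the piles, 141 mm long (along its x), 20 mm thick; not to be touched. Origin: centre of its underside.
- tape: Loose roll of masking tape lying flat at the near right, 92 mm wide, 24 mm high; not to be touched. Origin: centre of its underside. A tall white jar (150 mm wide, 185 mm high) stands fixed behind the piles on the left, beside a timber drawer chest; other tools lie fixed along the left edge.

How it is judged:
By the outcome, as a careful person would: the job done as asked, in the order asked, and still so for the second after the job is handed in, with the robot touching nothing.
It also fails if it takes over 48 s, if anything falls off the work surface, if the arm or the gripper's body presses on something with over 40 N, if the wrist force passes 120 N, or if a joint passes its speed limit or range.

### The arm

A 7-joint arm with a two-finger parallel gripper is mounted at the origin on the work surface; the furniture and walls round the work are solid. World frame = base frame: x ahead of the robot, y to its left, z up, the work surface at z = 0. Lengths are in m, angles in degrees, forces in N, time in s.
With the tool pointing down it reaches from about 0.425 to 0.875 m from the base axis. Payload 4.7 kg.
Tool frame: the origin (TCP) lies between the finger pads; the fingertips stand 19 mm ahead of it and the grasp point (between the pads) is the TCP; x points along the fingers, z is the direction in which the jaws open and shut, and the axes are right-handed (so a half turn about x gives the same grasp; the last joint's range is limited). The gripper opens to 87 mm and grips with 3 to 60 N. Pads are 19 mm wide; open, the fingers measure 117 mm over their backs; the gripper's body (75 mm by 190 mm) begins 51 mm behind the grasp point.
Start: joints at [67.328, 18.392, -4.016, 83.108, 1.295, 78.541, -3.26], TCP at [0.259, -0.596, 0.242] pointing down, gripper open.
Joint ranges: [-163.93, 163.93], [-17.29, 119.83], [-79.2, 71.16], [3.27, 140.29], [-89.18, 269.18], [5.43, 117.66], [-154.24, 154.24]. Speed limits (degrees/s): [147.25, 147.25, 180, 180, 180, 180, 180].

### API

Orientations are given as [roll, pitch, yaw] about the fixed x, y, z axes, in that order (R = Rz(yaw) Ry(pitch) Rx(roll)).
In Python, from cell import monitor, read_camera, camera_model, env, regions_of gives the robot as it stands. The module is installed in compiled form; this text tells all that it offers.
- The arm moves only by the tool step_arm, never from a script. Its argument "deltas" is a list of rows, each a list of 5 numbers: the gripper's target within -1 to 1 (fully open at 1, half-way at 0, shut at -1), then the shift along the tool's x, y, z in m, then the turn about the tool's x in degrees. A call has 1 to 12 rows; each row is the pose to reach, as a shift and turn from the pose commanded when the call began, along the tool's axes at that moment; what a row does not reach only later rows make up. A row lasts 1/8 s, in which the tool goes at most 62.5 mm and 10.7 degrees, less where a joint would pass 70% of its speed; a pose out of reach is approached as far as the arm can. A call with a gripper value outside its range is refused whole. The fingers move at their own pace and stop on an object; "newtons" is the grip in N (left out, the last holds). Time passes only in rows, so rows that repeat a pose let the fingers close. It gives the time, the measured TCP pose, the force and the opening at its end, in the units of the state.
- monitor.get_obs(): the state, without advancing time (a new reading comes with each control period).
- read_camera(name): name is "side" or "top" or "wrist"; returns (picture, depth): 480x640x3 uint8, red, green, blue; 480x640 float32, m along the optical axis (not along the pixel's ray), 0 where there is no reading.
- camera_model(name): a dict with "fx", "fy", "cx", "cy" (pixels), "xyz" and "attitude" of the camera in the world. Camera axes: x right, y down, z forward; pixel columns grow to the right and rows downward; lengths in m; the calibration is good to about 2 mm. A picture is of the moment at which its call begins: read the wrist's pose just before it. camera_model takes no time and is no camera call; for the wrist camera it gives the pose at the moment of the call.
- env.sign_off(): hands the job in, once; it reports no verdict.
Trained networks look in the newest picture that a camera, given by its name, has taken for a name from the list of things; names that differ only in an ending like _2 or _b are one class to them, and where a whole thing is asked for, a point or a joint stands for the part that bears it (a point fixed in the world has none). Each returns a list of dicts, best first, with "p" (0 to 1); they miss things now and then, are a little off and sometimes report something else, mostly with a low value. They report only what shows in the picture. A call takes as long as a camera call.
- regions_of(camera, thing): "pixels" (480x640 bool, what is visible of it) and "pixel" ([column, row] in pixels, amid what is visible of it).
The state is a dict: "time_s": time; "qpos": joint angles; "joint_velocities": joint speeds; "effort": joint torques, N m; "tool_pos": TCP position; "tool_rot": TCP orientation; "force": force on the tool from outside, world axes, zero at the start; "wrist_torque": the same for the moment, N m; "grip_width": finger opening in m.
Only numpy, scipy, OpenCV 4.12 (cv2) and the standard library are available. Lean on these libraries where they do the work, as an engineer would, in place of code of your own. Each camera call takes 0.05 s, during which the arm holds its last target. There are 200 camera calls.

## Working session

There is one attempt and no reset: what is moved stays moved. The work goes in short steps, Python scripts to look and compute and a tool call to move; the robot and the scene stay as the last step left them, time stands still between calls to the robot, and variables do not carry over. Pictures are saved under pics/ and viewed, about 8 in all and at most 12, crops included, and the job is handed in when it is done.

Besides the shell and the picture viewer there is one more tool, called after "Emit:" as name(argument=value, ...) on one line, values as JSON. step_arm: Moves the arm, as the interface text tells. Its arguments: {"type":"object","properties":{"deltas":{"type":"array"},"newtons":{"type":"number"}},"required":["deltas"]}

```bash
mkdir -p pics; cat > h.py <<'E'
import numpy as np, cv2
from scipy.spatial.transform import Rotation as R
from cell import monitor, read_camera, camera_model, env, regions_of
def cloud(name):
    m=camera_model(name); p,d=read_camera(name)
    v,u=np.mgrid[:480,:640]
    P=np.stack([(u-m['cx'])/m['fx']*d,(v-m['cy'])/m['fy']*d,d],-1)
    return p,d,P,m
E
python3 - <<'E'
from h import *
print(monitor.get_obs())
for n in('top','side'):
    m=camera_model(n);print(n,m)
    p,d=read_camera(n);cv2.imwrite(f'pics/{n}.png',p[...,::-1])
    for t in('pile_thick','pile_thin','pile_medium'):
        for r in regions_of(n,t)[:3]: print(n,t,round(r['p'],2),r['pixel'],r['pixels'].sum())
E
```

```text
{'time_s': 0.0, 'qpos': array([67.32935071, 18.437597  , -4.01637052, 83.17649346,  1.29512905,
       78.54000135, -3.25985526]), 'joint_velocities': array([ 0.11102867, -0.06640267, -0.09687593,  0.09213967,  0.02364796,
       -0.04106225,  0.11826579]), 'effort': array([ 1.20704331e-04, -4.91294146e+01, -4.03523566e-01, -3.12523019e+01,
       -6.39109151e-02,  4.36474197e-02,  1.59571709e-04]), 'tool_pos': array([ 0.25871621, -0.59572006,  0.24046423]), 'tool_rot': array([-177.01086251,   89.89101555,  116.47053829]), 'force': array([ 0.33628718, -0.25577555, -0.26180154]), 'wrist_torque': array([ 0.00189074, -0.00077952,  0.04679622]), 'grip_width': 0.0869811796244168}
top {'fx': 583.4701561911418, 'fy': 583.4701561911418, 'cx': 323.8153384043249, 'cy': 246.8424146561699, 'xyz': array([ 0.38287106, -0.0911867 ,  1.04528983]), 'attitude': array([-171.57621999,   -0.2432115 ,  -89.27583936])}
top pile_thick 0.91 [383.0, 289.5] 4412
top pile_thin 0.63 [212.0, 217.7] 4015
top pile_medium 0.58 [335.8, 178.4] 4145
side {'fx': 482.52993704055103, 'fy': 482.52993704055103, 'cx': 328.3090440013927, 'cy': 238.35345766009723, 'xyz': array([0.04240106, 0.63123795, 0.43799476]), 'attitude': array([-1.11715784e+02, -2.06759035e-02, -1.46769410e+02])}
side pile_thick 0.71 [379.6, 256.4] 2803
side pile_thin 0.74 [232.9, 305.0] 3222
side pile_medium 0.62 [280.3, 252.8] 2346
side pile_medium 0.15 [331.8, 229.2] 994
```

View pics/top.png

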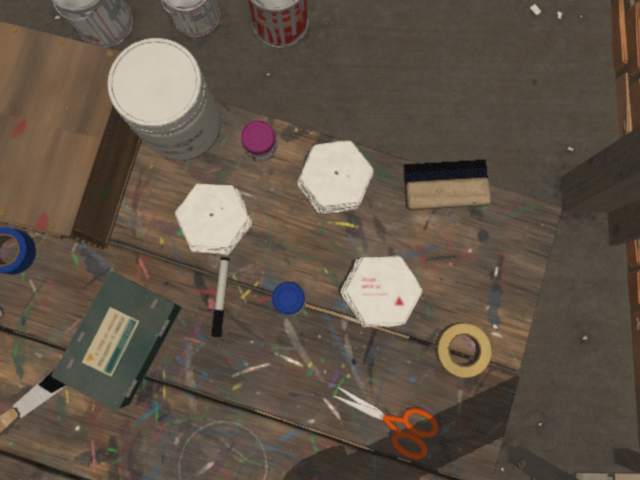

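View pics/side.png

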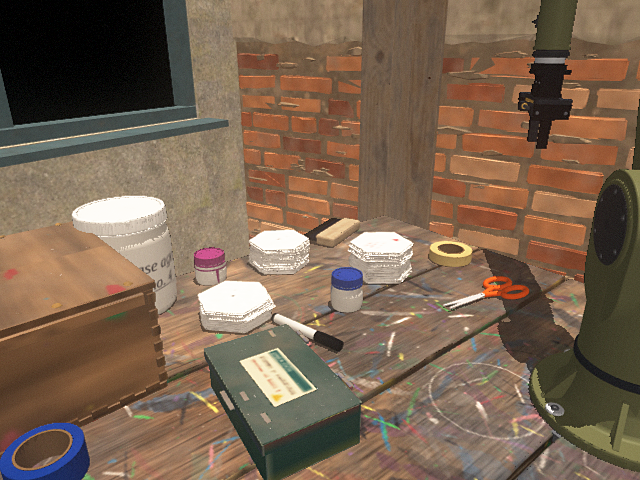

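```bash
cat >> h.py <<'E'
def world(name):
    p,d,P,m=cloud(name)
    W=P@R.from_euler('xyz',m['attitude'],degrees=True).as_matrix().T+m['xyz']
    W[d==0]=np.nan
    return p,d,W
E
python3 - <<'E'
from h import *
for n in('top','side'):
    p,d,W=world(n)
    for t in('pile_thick','pile_thin','pile_medium','pot_near','pot_far','squeegee','marker','tape'):
        for r in regions_of(n,t)[:1]:
            w=W[r['pixels']]; w=w[~np.isnan(w[:,0])]; zt=np.percentile(w[:,2],90)
            s=w[abs(w[:,2]-zt)<.008]
            c,_=cv2.minEnclosingCircle((s[:,:2]*1000).astype(np.float32))
            print(n,t,round(r['p'],2),'z pct',np.percentile(w[:,2],[5,50,90]).round(3),'med xy',np.median(s,0).round(3),'circ',np.round(c),round(_,1),'lo/hi',np.percentile(s[:,:2],[1,99],axis=0).round(3).tolist())
E
```

```text
top pile_thin 0.96 z pct [0.028 0.039 0.041] med xy [0.584 0.104 0.039] circ [583. 104.] 66.0 lo/hi [[0.529, 0.047], [0.64, 0.163]]
top pile_medium 0.66 z pct [0.02  0.055 0.058] med xy [ 0.659 -0.112  0.056] circ [ 660. -113.] 64.9 lo/hi [[0.603, -0.169], [0.717, -0.055]]
top pot_near 0.91 z pct [0.024 0.062 0.065] med xy [ 0.441 -0.033  0.062] circ [442. -34.] 27.7 lo/hi [[0.416, -0.06], [0.467, -0.008]]
top pot_far 0.7 z pct [0.017 0.056 0.059] med xy [0.725 0.026 0.057] circ [725.  27.] 30.4 lo/hi [[0.697, -0.001], [0.753, 0.054]]
top squeegee 0.83 z pct [0.015 0.023 0.028] med xy [ 0.639 -0.315  0.025] circ [ 653. -314.] 82.8 lo/hi [[0.609, -0.387], [0.694, -0.242]]
top marker 0.65 z pct [0.01  0.016 0.019] med xy [0.44  0.089 0.016] circ [445.  89.] 70.1 lo/hi [[0.376, 0.078], [0.513, 0.101]]
top tape 0.74 z pct [0.004 0.024 0.026] med xy [ 0.357 -0.337  0.024] circ [ 358. -338.] 46.5 lo/hi [[0.315, -0.381], [0.402, -0.293]]
side pile_thick 0.77 z pct [0.005 0.053 0.067] med xy [ 0.449 -0.182  0.066] circ [ 435. -149.] 108.0 lo/hi [[0.397, -0.248], [0.507, -0.129]]
side pile_th
[... 237 characters left out ...]
, -0.168], [0.71, -0.053]]
side pot_near 0.76 z pct [0.005 0.041 0.062] med xy [ 0.436 -0.028  0.061] circ [437. -34.] 29.9 lo/hi [[0.411, -0.06], [0.463, -0.005]]
side pot_far 0.69 z pct [0.006 0.038 0.056] med xy [0.717 0.03  0.055] circ [721.  28.] 30.8 lo/hi [[0.692, -0.001], [0.75, 0.056]]
side squeegee 0.87 z pct [0.004 0.018 0.025] med xy [ 0.629 -0.303  0.024] circ [ 645. -313.] 81.1 lo/hi [[0.604, -0.384], [0.688, -0.24]]
side marker 0.69 z pct [0.    0.013 0.017] med xy [0.43  0.094 0.015] circ [442.  91.] 71.0 lo/hi [[0.372, 0.082], [0.511, 0.102]]
side tape 0.64 z pct [0.002 0.019 0.024] med xy [ 0.351 -0.329  0.023] circ [ 354. -337.] 47.4 lo/hi [[0.309, -0.38], [0.396, -0.292]]
```

The top view shows three piles: thick at about (382,291), thin at (212,218) and medium at (336,177). The side view agrees. The thick pile's top card has red print and a triangle on it, although the piles are described as plain white, so I'll read it before touching.

```bash
python3 - <<'E'
from h import *
p,d,W=world('top')
cv2.imwrite('pics/crop.png',cv2.resize(p[245:340,330:435,::-1],None,fx=7,fy=6,interpolation=cv2.INTER_CUBIC))
u=W[240:345,330:435].reshape(-1,3)
for lo,hi in((.06,.075),):
    s=u[(u[:,2]>lo)&(u[:,2]<hi)]
    print(len(s),np.median(s,0),cv2.minEnclosingCircle((s[:,:2]*1000).astype(np.float32)))
o=monitor.get_obs();M=R.from_euler('xyz',o['tool_rot'],degrees=True).as_matrix();print(M.round(3),o['tool_pos'])
for t in([.452,-.189,.2],[.583,.104,.2]):print(M.T@(np.array(t)-o['tool_pos']))
print(sorted({k:v for k,v in camera_model('wrist').items()}.items()))
E
```

```text
4104 [ 0.45554801 -0.19219604  0.06692441] ((456.6368408203125, -192.3566131591797), 65.71517181396484)
[[ 0.     0.917  0.398]
 [-0.     0.398 -0.917]
 [-1.    -0.     0.   ]] [ 0.2589634  -0.59621879  0.24161736]
[ 0.04157223  0.33931969 -0.29657405]
[ 0.04153962  0.57622533 -0.51310516]
[('attitude', array([ 1.64078795e+02, -1.09713972e-01, -6.65698982e+01])), ('cx', 320.0388737892521), ('cy', 235.67443747194017), ('fx', 340.18208294300246), ('fy', 340.18208294300246), ('xyz', array([ 0.32718089, -0.5655747 ,  0.38446149]))]
```

View pics/crop.png

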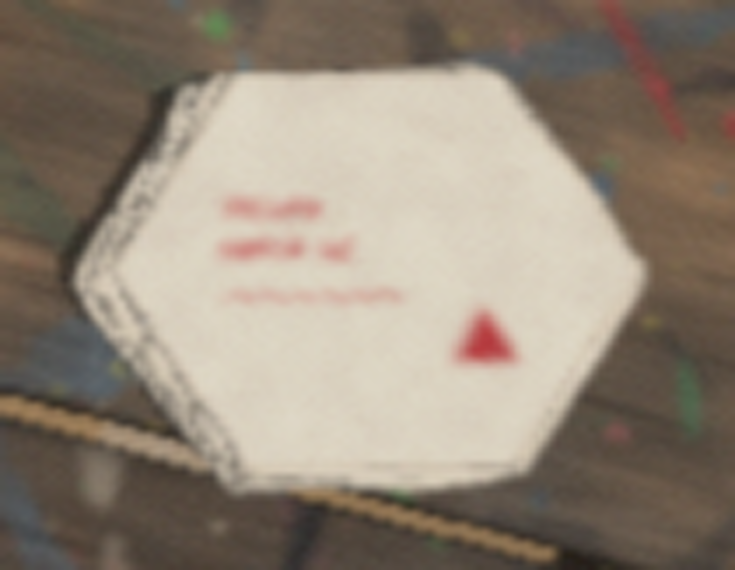

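The print is too blurred to read from here. I'll hover over the pile with the fingers shut and read it with the wrist camera.

Emit:
step_arm(deltas=[[-1,0,0.02,-0.017,0],[-1,0,0.055,-0.047,0],[-1,0,0.09,-0.077,0],[-1,0,0.125,-0.107,0],[-1,0,0.16,-0.137,0],[-1,0,0.195,-0.167,0],[-1,0,0.23,-0.197,0],[-1,0,0.265,-0.227,0],[-1,0,0.3,-0.257,0],[-1,0,0.33,-0.282,0],[-1,0,0.342,-0.292,0],[-1,0,0.342,-0.292,0]], newtons=10)

```text
time_s: 2.85
tool_pos: [0.4564, -0.1921, 0.2416]
tool_rot: [-34.5, 90.0, -101.0]
force: [-0.2, -1.1, 0.2]
grip_width: 0.0
```

```bash
python3 - <<'E'
from h import *
p,d,W=world('wrist');cv2.imwrite('pics/w1.png',p[...,::-1])
o=monitor.get_obs();M=R.from_euler('xyz',o['tool_rot'],degrees=True).as_matrix();print(M.round(3),o['tool_pos'],o['force'],o['grip_width'],o['qpos'])
r=regions_of('wrist','pile_thick')[:1]
for q in r:
    s=W[q['pixels']];s=s[(s[:,2]>.062)&(s[:,2]<.073)];print(q['p'],np.median(s,0),cv2.minEnclosingCircle((s[:,:2]*1000).astype(np.float32)))
p,d,W=world('top')
s=W[30:165,90:225].reshape(-1,3)
for k in((.17,.2),(.1,.17)):
    a=s[(s[:,2]>k[0])&(s[:,2]<k[1])];print(cv2.minEnclosingCircle((a[:,:2]*1000).astype(np.float32)))
E
```

```text
[[-0.     0.918  0.398]
 [-0.001  0.398 -0.918]
 [-1.    -0.001  0.001]] [ 0.45583002 -0.19340786  0.24153304] [-0.55272197 -0.31093126 -0.36682203] 0.0006066104321735234 [ 43.55472826   0.44718204 -23.65064567 103.80924573   0.24479232
  75.78430845 -46.7247798 ]
0.93 [ 0.45734933 -0.19067026  0.06591796] ((452.83544921875, -193.13507080078125), 65.1264877319336)
((753.6914672851562, 192.0623016357422), 95.67430877685547)
((742.8499755859375, 213.0956573486328), 119.6216812133789)
```

View pics/w1.png

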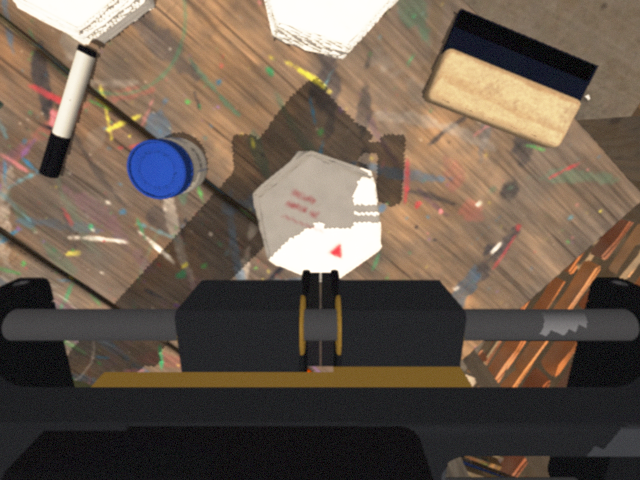

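The wrist view shows the thick pile at about (320,212), with the print at (300,205). It's still small, so I'll enlarge it.

```bash
python3 - <<'E'
import cv2
p=cv2.imread('pics/w1.png')[140:280,245:390]
M=cv2.getRotationMatrix2D((72,70),22,1)
p=cv2.warpAffine(p,M,(145,140))
p=cv2.resize(p[30:120,10:125],None,fx=6.5,fy=6.5,interpolation=cv2.INTER_LANCZOS4)
cv2.imwrite('pics/w1c.png',p)
E
```

```text
(no output)
```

View pics/w1c.png

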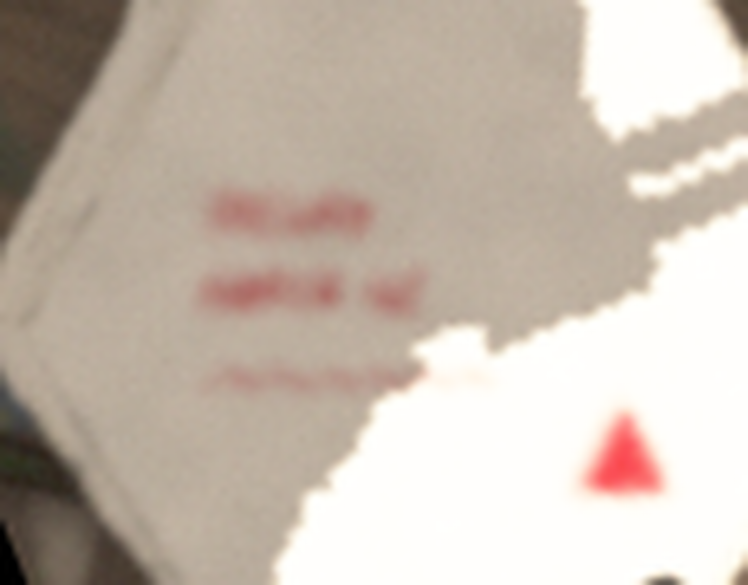

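The print is still illegible. I have to descend anyway, so I'll stop about 2 cm above the card and look again.

Emit:
step_arm(deltas=[[-1,0.02,0,0,0],[-1,0.05,0,0,0],[-1,0.08,0,0,0],[-1,0.105,0,0,0],[-1,0.122,0,0,0],[-1,0.13,0,0,0],[-1,0.13,0,0,0],[-1,0.13,0,0,0]])

```text
time_s: 4.0
tool_pos: [0.4569, -0.1925, 0.1124]
tool_rot: [35.1, 89.9, -31.4]
force: [-0.6, 0.1, 0.2]
grip_width: 0.0003
```

```bash
python3 - <<'E'
from h import *
p,d=read_camera('wrist');o=monitor.get_obs();print(o['time_s'],o['tool_pos'],o['force'],o['qpos'])
cv2.imwrite('pics/w2.png',cv2.resize(p[150:350,180:440,::-1],None,fx=3,fy=3,interpolation=cv2.INTER_CUBIC))
E
```

```text
4.05 [ 0.45695593 -0.19241878  0.11246881] [-0.28845395  0.37984398  0.23639256] [ 42.64230853   7.11076355 -24.15106918 112.83538422   3.35785127
  60.61452584 -49.50679202]
```

View pics/w2.png

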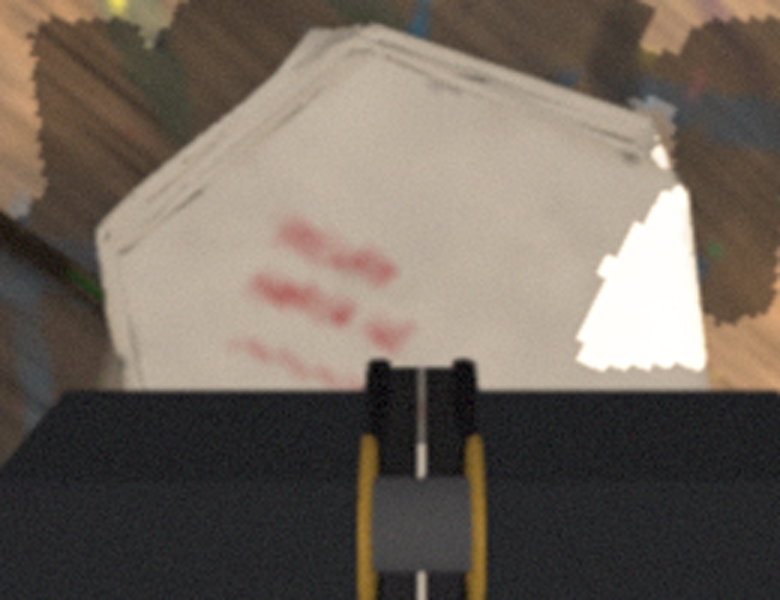

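The print isn't resolvable even up close, since the texture itself is blurred. The 67 mm measured height identifies this as the thickest pile, so I'll creep down in short calls and check the force after each.

Emit:
step_arm(deltas=[[-1,0.01,0,0,0],[-1,0.018,0,0,0],[-1,0.022,0,0,0],[-1,0.022,0,0,0]])

```text
time_s: 4.55
tool_pos: [0.456, -0.192, 0.089]
tool_rot: [-141.2, 89.9, 152.3]
force: [0.4, -0.4, 0.4]
grip_width: 0.0009
```

Emit:
step_arm(deltas=[[-1,0.001,0,0,0],[-1,0.002,0,0,0],[-1,0.002,0,0,0]])

```text
time_s: 4.92
tool_pos: [0.4563, -0.1922, 0.0876]
tool_rot: [-19.6, 90.0, -86.1]
force: [0.1, 0.7, 0.6]
grip_width: 0.0002
```

Emit:
step_arm(deltas=[[-1,0.001,0,0,0],[-1,0.001,0,0,0]])

```text
time_s: 5.18
tool_pos: [0.4563, -0.1921, 0.0865]
tool_rot: [-62.4, 90.0, -128.9]
force: [0.6, 0.1, -0.1]
grip_width: 0.0004
```

Emit:
step_arm(deltas=[[-1,0.001,0,0,0],[-1,0.001,0,0,0]])

```text
time_s: 5.42
tool_pos: [0.4562, -0.1921, 0.0854]
tool_rot: [-122.1, 90.0, 171.4]
force: [0.2, 0.1, -0.7]
grip_width: 0.0007
```

Emit:
step_arm(deltas=[[-1,0.001,0,0,0],[-1,0.001,0,0,0]])

```text
time_s: 5.68
tool_pos: [0.4564, -0.1922, 0.0852]
tool_rot: [-50.3, 90.0, -116.8]
force: [-3.0, 1.6, 4.0]
grip_width: 0.0003
```

Contact at about 4 N. I'll hold for a second, then lift.

Emit:
step_arm(deltas=[[-1,0,0,0,0],[-1,0,0,0,0],[-1,0,0,0,0],[-1,0,0,0,0]])

```text
time_s: 6.18
tool_pos: [0.4564, -0.1922, 0.0852]
tool_rot: [-40.4, 90.0, -106.9]
force: [-1.6, 1.2, 3.7]
grip_width: 0.0005
```

Emit:
step_arm(deltas=[[-1,0,0,0,0],[-1,0,0,0,0],[-1,0,0,0,0],[-1,0,0,0,0],[-1,0,0,0,0]])

```text
time_s: 6.8
tool_pos: [0.4564, -0.1922, 0.0852]
tool_rot: [-36.3, 90.0, -102.8]
force: [-1.8, 0.5, 5.0]
grip_width: 0.0007
```

Emit:
step_arm(deltas=[[-1,-0.01,0,0,0],[-1,-0.035,0,0,0],[-1,-0.07,0,0,0],[-1,-0.105,0,0,0],[-1,-0.14,0,0,0],[-1,-0.16,0,0,0],[-1,-0.17,0,0,0],[-1,-0.17,0,0,0]])

```text
time_s: 7.8
tool_pos: [0.4565, -0.1922, 0.2549]
tool_rot: [32.9, 89.9, -33.7]
force: [-0.9, -0.3, 0.8]
grip_width: 0.0002
```

Emit:
step_arm(deltas=[[-1,0,0.015,-0.014,0],[-1,0,0.042,-0.039,0],[-1,0,0.072,-0.068,0],[-1,0,0.102,-0.096,0],[-1,0,0.132,-0.124,0],[-1,0,0.162,-0.153,0],[-1,0,0.192,-0.181,0],[-1,0,0.217,-0.205,0],[-1,0,0.23,-0.217,0],[-1,0,0.234,-0.221,0],[-1,0,0.234,-0.221,0]])

```text
time_s: 9.18
tool_pos: [0.5827, 0.1028, 0.2541]
tool_rot: [-70.1, 89.9, -136.7]
force: [0.2, 0.5, 1.3]
grip_width: 0.0001
```

```bash
python3 - <<'E'
from h import *
o=monitor.get_obs();M=R.from_euler('xyz',o['tool_rot'],degrees=True).as_matrix();print(M.round(3),o['tool_pos'],o['force'],o['qpos'])
for n in('wrist','side'):
  p,d,W=world(n);cv2.imwrite(f'pics/{n}3.png',p[...,::-1])
  for t in('pile_thin','pile_thick'):
    for q in regions_of(n,t)[:1]:
      s=W[q['pixels']];z=np.nanpercentile(s[:,2],90);s=s[abs(s[:,2]-z)<.006];print(n,t,q['p'],np.median(s,0),cv2.minEnclosingCircle((s[:,:2]*1000).astype(np.float32)))
E
```

```text
[[-0.001  0.918  0.398]
 [-0.001  0.398 -0.918]
 [-1.    -0.001  0.   ]] [0.58271039 0.10277805 0.25408959] [0.1550214  0.53983312 1.25502826] [ 20.40756342  14.59266044 -39.1565384   89.59686968   9.35104333
  79.19517626 -86.17945507]
wrist pile_thin 0.67 [0.584919   0.10677571 0.0378524 ] ((581.9105834960938, 105.94552612304688), 65.27824401855469)
wrist pile_thick 0.95 [ 0.4963904  -0.16955907  0.06593942] ((490.3067321777344, -179.40736389160156), 48.2072639465332)
side pile_thin 0.62 [0.57654881 0.11184113 0.03805953] ((582.3009033203125, 105.32852172851562), 64.97721862792969)
side pile_thick 0.78 [ 0.44902961 -0.18396452  0.06594529] ((437.7496643066406, -154.59315490722656), 106.5206298828125)
```

View pics/wrist3.png

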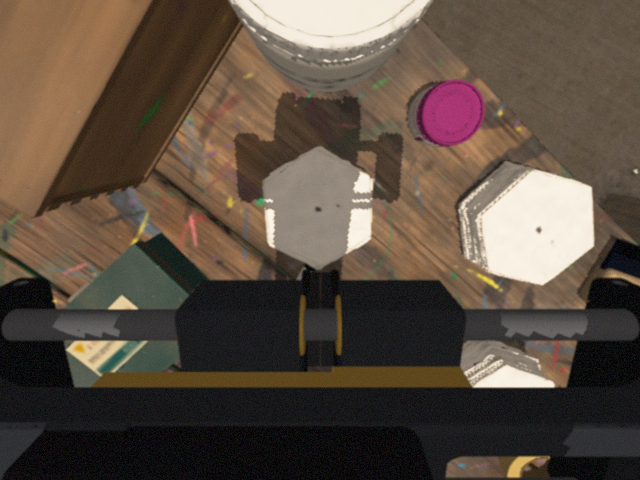

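The thin pile is centred ahead of the fingers, at about (318,210), and the jar is at the top of the view, around (335,40). I'll check the jar's clearance to the hand before descending.

```bash
python3 - <<'E'
from h import *
p,d,W=world('wrist')
o=monitor.get_obs();t=o['tool_pos'][:2];M=R.from_euler('xyz',o['tool_rot'],degrees=True).as_matrix()
s=W[:270].reshape(-1,3);s=s[(s[:,2]>.075)&(s[:,2]<.2)]
rel=s-o['tool_pos'];y=rel@M[:,1];z=rel@M[:,2]
i=np.argsort(np.hypot(y,z))[:300:60];print('nearest high pts',s[i].round(3),y[i].round(3),z[i].round(3))
c=camera_model('wrist')['xyz']-o['tool_pos'];print('cam in tool',M.T@c, 'nearest to cam',np.hypot(*(s[:,:2]-camera_model('wrist')['xyz'][:2]).T).min())
E
```

```text
nearest high pts [[0.695 0.146 0.116]
 [0.694 0.149 0.113]
 [0.693 0.151 0.077]
 [0.692 0.155 0.101]
 [0.699 0.138 0.104]] [0.12  0.12  0.12  0.121 0.12 ] [ 0.005  0.001 -0.    -0.004  0.014]
cam in tool [-0.14289706  0.0747583  -0.00090821] nearest to cam 0.045262055177684044
```

Clearance is 12 cm to the hand axis and 4.5 cm to the camera, so it's safe to descend.

Emit:
step_arm(deltas=[[-1,0.01,0,0,0],[-1,0.035,0,0,0],[-1,0.065,0,0,0],[-1,0.095,0,0,0],[-1,0.125,0,0,0],[-1,0.15,0,0,0],[-1,0.17,0,0,0],[-1,0.181,0,0,0],[-1,0.186,0,0,0],[-1,0.188,0,0,0],[-1,0.188,0,0,0]])

```text
time_s: 10.9
tool_pos: [0.5833, 0.1039, 0.0671]
tool_rot: [66.6, 89.9, 0.1]
force: [-0.4, -0.6, 0.3]
grip_width: 0.0004
```

Emit:
step_arm(deltas=[[-1,0.001,0,0,0],[-1,0.002,0,0,0],[-1,0.003,0,0,0],[-1,0.003,0,0,0]])

```text
time_s: 11.4
tool_pos: [0.5828, 0.1038, 0.0634]
tool_rot: [-78.8, 90.0, -145.3]
force: [-0.3, 0.2, 0.5]
grip_width: 0.0005
```

Emit:
step_arm(deltas=[[-1,0.001,0,0,0],[-1,0.002,0,0,0],[-1,0.003,0,0,0],[-1,0.003,0,0,0]])

```text
time_s: 11.9
tool_pos: [0.5828, 0.1038, 0.0604]
tool_rot: [-91.3, 90.0, -157.9]
force: [-0.5, 0.2, -0.0]
grip_width: 0.0007
```

Emit:
step_arm(deltas=[[-1,0.001,0,0,0],[-1,0.002,0,0,0],[-1,0.002,0,0,0]])

```text
time_s: 12.28
tool_pos: [0.5828, 0.1038, 0.0584]
tool_rot: [-85.7, 90.0, -152.2]
force: [0.7, -0.8, 1.1]
grip_width: 0.0006
```

Emit:
step_arm(deltas=[[-1,0.001,0,0,0],[-1,0.001,0,0,0]])

```text
time_s: 12.52
tool_pos: [0.5828, 0.1038, 0.0574]
tool_rot: [-85.3, 90.0, -151.8]
force: [-0.1, -0.3, 0.2]
grip_width: 0.0006
```

Emit:
step_arm(deltas=[[-1,0.001,0,0,0],[-1,0.001,0,0,0]])

```text
time_s: 12.78
tool_pos: [0.5829, 0.1038, 0.0571]
tool_rot: [-11.1, 90.0, -77.6]
force: [-1.5, -0.2, 6.2]
grip_width: 0.0004
```

Contact at about 6 N. Same again: hold for a second, then draw up and back towards clear space.

Emit:
step_arm(deltas=[[-1,0,0,0,0],[-1,0,0,0,0],[-1,0,0,0,0],[-1,0,0,0,0],[-1,0,0,0,0],[-1,0,0,0,0],[-1,0,0,0,0],[-1,0,0,0,0],[-1,0,0,0,0]])

```text
time_s: 13.9
tool_pos: [0.583, 0.1038, 0.0572]
tool_rot: [8.3, 90.0, -58.3]
force: [-1.5, 0.5, 5.4]
grip_width: 0.0007
```

Emit:
step_arm(deltas=[[-1,-0.01,0,0,0],[-1,-0.035,0,0,0],[-1,-0.065,0,0,0],[-1,-0.1,0,0,0],[-1,-0.135,0,0,0],[-1,-0.17,0,0,0],[-1,-0.2,0,0,0],[-1,-0.225,0,0,0],[-1,-0.24,0,0,0],[-1,-0.25,0,0,0],[-1,-0.25,0,0,0],[-1,-0.25,0,0,0]])

```text
time_s: 15.4
tool_pos: [0.5825, 0.1037, 0.3055]
tool_rot: [-104.5, 89.9, -171.0]
force: [0.7, 0.1, 0.3]
grip_width: 0.0006
```

```bash
python3 - <<'E'
from h import *
o=monitor.get_obs();print(o['time_s'],o['tool_pos'],o['force'],o['joint_velocities'].round(2))
p,d=read_camera('side');a=cv2.imread('pics/side.png')
diff=cv2.absdiff(a,np.ascontiguousarray(p[...,::-1]))
cv2.imwrite('pics/end.png',p[...,::-1])
q,_=read_camera('top');cv2.imwrite('pics/endtop.png',q[...,::-1])
for n in('side','top'):
  pp,d,W=world(n)
  for t in('pile_thick','pile_thin','pile_medium','pot_near','pot_far','marker'):
    for r in regions_of(n,t)[:1]:
      s=W[r['pixels']];z=np.nanpercentile(s[:,2],90);s=s[abs(s[:,2]-z)<.008];print(n,t,round(r['p'],2),r['pixel'],np.median(s,0).round(3))
E
```

```text
15.4 [0.58249043 0.10366975 0.30547913] [0.71741518 0.08220938 0.33357414] [-0.02  0.15 -0.07  0.14  0.11  0.18 -0.08]
side pile_thick 0.96 [379.1, 255.6] [ 0.449 -0.182  0.066]
side pile_medium 0.69 [279.8, 254.2] [ 0.649 -0.104  0.054]
side pot_near 0.9 [346.2, 292.2] [ 0.436 -0.028  0.061]
side pot_far 0.59 [210.9, 267.4] [0.718 0.031 0.055]
side marker 0.93 [309.6, 332.1] [0.431 0.094 0.015]
top pile_thick 0.98 [382.3, 288.6] [ 0.455 -0.193  0.067]
top pile_thin 0.46 [289.5, 298.0] [ 0.441 -0.034  0.062]
top pile_medium 0.57 [335.4, 181.0] [ 0.659 -0.112  0.056]
top pot_near 0.86 [286.9, 298.2] [ 0.441 -0.033  0.062]
top pot_far 0.59 [256.3, 140.8] [0.725 0.027 0.057]
top marker 0.93 [218.5, 294.7] [0.44  0.089 0.016]
```

View pics/end.png

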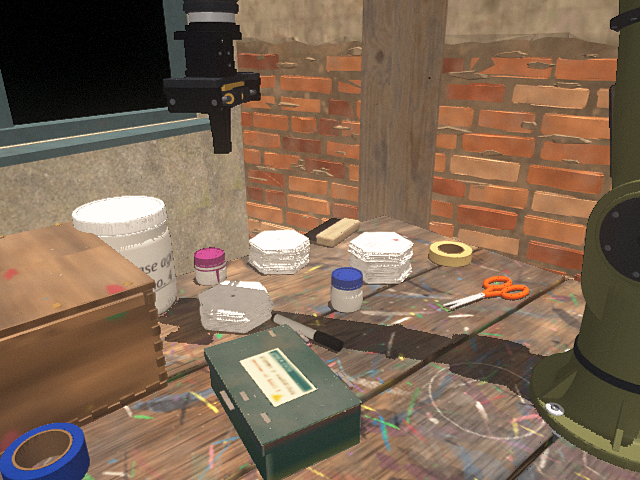

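The final side view shows all piles where they were, with the thin one in shade at (235,305). The hand is well clear above, so I'm handing in.

```bash
python3 -c "
from cell import env; print(env.sign_off())"
```

```text
the job is handed in; nothing more can be done
None
```

I touched the thickest pile first, then the thinnest, each with shut fingertips near the middle of the top card, and handed the job in. The sign-off gives no verdict.

| Pile | Contact point (x, y) | Distance from measured middle | Force readings | Held for |
|---|---|---|---|---|
| Thickest | (0.456, -0.192) | under 5 mm | 4–5 N | about 1.1 s |
| Thinnest | (0.583, 0.104) | under 5 mm | 5–6 N | about 1.1 s |

- **Finish:** the hand is straight above the thin pile, fingertips about 25 cm over its top card, and nothing is touching the robot. The run took about 16 s of the 48 s allowed.
- **Nothing else moved:** the last camera measurements put the thick and medium piles, both pots and the marker within 1–2 mm of where they started. The squeegee and tape look unchanged in the final picture, but I did not re-measure them.
- **Thin pile's final check:** the detector missed it at the end. It was in the hand's shadow, and the top camera's low-confidence match was actually the near pot. In the final side picture it sits where it started, but I have no final measurement for it.
- **Print on the thickest pile:** its top card has red lettering and a triangle, although the piles were described as plain white. I could not read it from close up. I went ahead because the pile's measured height of 67 mm matched.

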